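# Clear the incubator flap and hold it open at the mark

### The arm

A 7-joint arm with a two-finger parallel gripper is mounted at the origin on a cart in front of the work surface, level with it; the furniture and walls round the work are solid. World frame = base frame: x ahead of the robot, y to its left, z up, the work surface at z = 0. Lengths are in m, angles in rad, forces in N, time in s.
With the tool pointing down it reaches from about 0.4 to 0.75 m from the base axis. Payload 19.5 kg.
Tool frame: the origin (TCP) lies at the very end of the fingers, on their centre line; the grasp point (between the pads) lies 19 mm behind it; z points along the fingers, x is the direction in which the jaws open and shut, and the axes are right-handed (so a half turn about z gives the same grasp; the last joint's range is limited). The gripper opens to 85 mm and grips with 20 to 120 N. Pads are 22 mm wide; open, the fingers measure 114 mm over their backs; the gripper's body (76 mm by 85 mm) begins 54 mm behind the grasp point. The pads swing forward as they close: fully open they stand 13 mm farther back than shut.
Start: joints at [-1.281, 0.707, -0.028, 1.485, 0.022, 0.951, -0.075], TCP at [0.187, 0.544, 0.231] pointing down, gripper open.
Joint ranges: [-2.71, 2.71], [-0.32, 2.16], [-1.57, 1.52], [0, 2.45], [-1.46, 4.6], [0, 2.02], [-2.83, 2.83]. Speed limits (rad/s): [1.89, 1.89, 2.57, 2.57, 3.01, 3.01, 3.01].

### API

Orientations are given as a 3x3 rotation matrix whose columns are the frame's x, y, z axes.
In Python, from station import sensors, cams, manip gives the robot as it stands.
- The arm moves only by the tool move_arm, never from a script. Its arguments are lists of equal length, an entry for each row: "slide": the shift along the tool's x, y, z in mm, a list of three; "spin": the turn about the tool's z in degrees. In form: {"slide": [[x, y, z], ...], "spin": [spin, ...]}. A call has exactly 5 rows; each row is the pose to reach, as a shift and turn from the pose commanded when the call began, along the tool's axes at that moment; what a row does not reach only later rows make up. A row lasts 1/8 s, in which the tool goes at most 62.5 mm and 10.7 degrees, less where a joint would pass 70% of its speed; a pose out of reach is approached as far as the arm can. A call with a gripper value outside its range is refused whole. "hand" is the closure, from 0 (fully open) to 1 (shut), set as the call begins (left out, the last holds). The fingers move at their own pace and stop on an object; "squeeze" is the grip in N (left out, the last holds). Time passes only in rows, so rows that repeat a pose let the fingers close, or fill a call up. It gives the time, the measured TCP pose, the force and the opening at its end, in the units of the state.
- sensors.read_state(): the state, without advancing time (a new reading comes with each control period).
- cams.snapshot(name): name is "scene" or "top"; returns the picture (400x640x3 uint8, red, green, blue); there is no depth.
- cams.camera_info(name): a dict with "camera_matrix" (3x3 intrinsics, pixels), "dist_coeffs" ([k1, k2, p1, p2, k3] as OpenCV has them; the pictures are not rectified), "R" (3x3) and "t" (3): a world point X has camera coordinates R X + t. Camera axes: x right, y down, z forward; pixel columns grow to the right and rows downward; lengths in m; the calibration is good to about 2 mm. A picture is of the moment at which its call begins. camera_info takes no time and is no camera call.
- manip.sign_off(): hands the job in, once; it reports no verdict.
The state is a dict: "time_s": time; "q": joint angles; "dq": joint speeds; "joint_efforts": joint torques, N m; "eef_pos": TCP position; "tcp_rot": TCP orientation; "wrist_force": force on the tool from outside, world axes, zero at the start; "moment": the same for the moment, N m; "width": finger opening in m.
Only numpy, scipy, OpenCV 4.12 (cv2) and the standard library are available. Lean on these libraries where they do the work, as an engineer would, in place of code of your own. Each camera call takes 0.05 s, during which the arm holds its last target. There are 200 camera calls.

### The job

Two cartons were left on top of the flap of the small bench incubator. Stack both, one after the other, squarely on the carton that stands on the bench, making one column of three there without shifting it; then lift the flap by its bar handle until it stands at the same angle as the pointer set on the protractor beside it, and finish while still holding the flap there, because it falls shut when let go. Tip no carton over, and leave the pointer and the other things on the bench where they are.

Things in the scene. Friction and masses are not known exactly. Their poses are not given: they have to be found in the camera images.
- carton_low_mid (a point): closed cream carton, 121 (x) x 62 (y) x 75 (z) mm, about 0.12 kg; this point is its centre, 37.5 mm above its underside; x runs along the long side. All three cartons are alike. This one stands on the bench, left of the incubator, and is the foot of the column.
- carton_near_mid (a point): closed cream carton, 121 (x) x 62 (y) x 75 (z) mm, about 0.12 kg; this point is its centre, 37.5 mm above its underside; x runs along the long side. All three cartons are alike. At the start it lies on the flap, at the end nearer the robot; its long side runs across the hinge line.
- carton_far_mid (a point): closed cream carton, 121 (x) x 62 (y) x 75 (z) mm, about 0.12 kg; this point is its centre, 37.5 mm above its underside; x runs along the long side. All three cartons are alike. At the start it lies on the flap, at the end farther from the robot, about 40 mm clear of the other carton; its long side runs across the hinge line.
- flap_hinge (a point): point on the flap's hinge axis, midway along it, 120 mm above the bench, at the right-hand (-y) rim of the fixed white incubator (240 x 180 x 115 mm). The hinge axis is this point's x axis, level, and leads away from the robot; the shut flap reaches from it to this frame's +y (to the left). The incubator's centre lies 85 mm to +y.
- flap_handle (a point): middle of the flap's bar handle: a round steel bar 10 mm thick, 90 mm long, parallel to the hinge axis and 220 mm from it, in the plane of the flap; it stands 45 mm clear of the flap's edge, on two stems at its ends. 120 mm above the bench when shut. The flap's y axis points from hinge to bar. The flap is a 230 x 175 x 8 mm panel of about 0.4 kg.
- flap (a joint): angle of the flap, rad: 0 shut (level), grows as the handle goes up, to 1.6. It swings freely and falls shut unless held.
- pointer_tip (a point): tip of the dark steel pointer that turns about the same hinge line, in front of the flap (on the robot's side) against the aluminium protractor arc of 85 mm radius; 103 mm from the hinge line. Its y axis points from the hinge line to the tip.
- pointer (a joint): angle of the pointer, rad, counted as the flap's: flap at the mark when both are equal. The pointer is stiff and stays as set; at the start it stands between about 0.5 and 0.95.
- count_timer: small green bench timer, 66 x 92 x 28 mm, bystander; origin at the centre of its underside
- microtube_rack: small open rack of micro tubes, 52 x 124 x 38 mm, bystander; origin at the centre of its underside
There are look-alikes about, which are no part of the job. What is shaped like the part that bears carton_far_mid but brown or purple is not meant.

How it is judged:
By the outcome, as a careful person would: the job done as asked, in the order asked, and still so for the second after the job is handed in, while the arm keeps its last pose, push and grip.
It also fails if it takes over 72 s, if anything falls off the work surface, if the arm or the gripper's body presses on something with over 40 N, if the wrist force passes 120 N, or if a joint passes its speed limit or range.

## Working session

There is one attempt and no reset: what is moved stays moved. The work goes in short steps, Python scripts to look and compute and a tool call to move; the robot and the scene stay as the last step left them, time stands still between calls to the robot, and variables do not carry over. Pictures are saved under pics/ and viewed, about 8 in all and at most 12, crops included, and the job is handed in when it is done.

Besides the shell and the picture viewer there is one more tool, called after "Call:" as name(argument=value, ...), one argument or row to a line, values as JSON. move_arm: Moves the arm, as the interface text tells. Its arguments: {"type":"object","properties":{"slide":{"type":"array","items":{"type":"array","items":{"type":"number"}}},"spin":{"type":"array","items":{"type":"number"}},"hand":{"type":"number"},"squeeze":{"type":"number"}},"required":["slide","spin"]}

```bash
ls; mkdir -p pics; python3 - <<'E'
from station import sensors, cams
import cv2
s=sensors.read_state(); print(s['time_s'],s['eef_pos'],s['tcp_rot'],s['width'])
for n in('scene','top'):
    im=cams.snapshot(n); cv2.imwrite(f'pics/{n}0.png',im[:,:,::-1]); i=cams.camera_info(n); print(n,i)
E
```

```text
pics
0.0 [0.18722519 0.54337788 0.23082612] [[ 3.25771684e-01  9.45448413e-01 -3.30091759e-04]
 [ 9.45447805e-01 -3.25771849e-01 -1.07236322e-03]
 [-1.12139871e-03  3.72610440e-05 -9.99999371e-01]] 0.08560874629038305
scene {'camera_matrix': array([[453.43515096,   0.        , 318.1557009 ],
       [  0.        , 453.43515096, 204.84417548],
       [  0.        ,   0.        ,   1.        ]]), 'dist_coeffs': array([0.0225688, 0.       , 0.       , 0.       , 0.       ]), 'R': array([[ 0.86028116, -0.50949175,  0.01828856],
       [-0.36895542, -0.64693898, -0.66733939],
       [ 0.3518355 ,  0.56735184, -0.74452916]]), 't': array([-0.48386405,  0.31633737,  1.27966178])}
top {'camera_matrix': array([[363.57175114,   0.        , 324.34104669],
       [  0.        , 363.57175114, 203.29074496],
       [  0.        ,   0.        ,   1.        ]]), 'dist_coeffs': array([-0.0676045,  0.       ,  0.       ,  0.       ,  0.       ]), 'R': array([[-0.00130067, -0.99956348, -0.0295154 ],
       [-0.99022703,  0.00540358, -0.13936009],
       [ 0.13945874,  0.02904568, -0.9898018 ]]), 't': array([0.05589929, 0.56111524, 1.02147533])}
```

View pics/scene0.png

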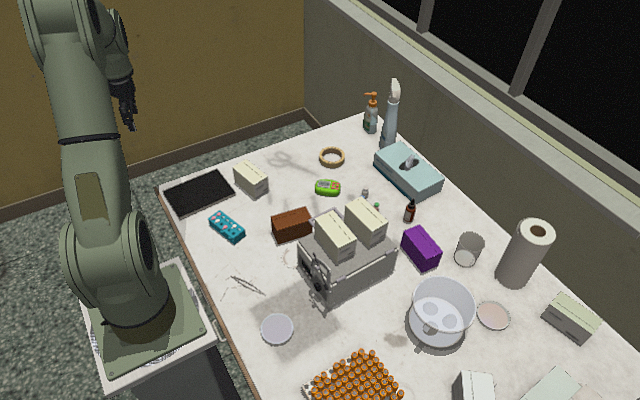

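View pics/top0.png

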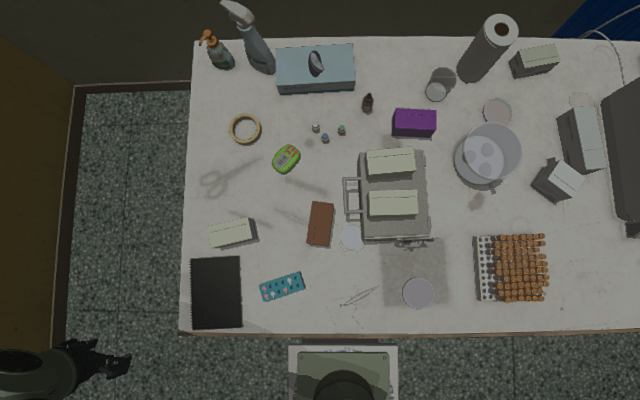

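```bash
cat > h.py <<'E'
import numpy as np, cv2
from station import cams, sensors
def info(n):
    i=cams.camera_info(n); return i['camera_matrix'],i['dist_coeffs'],i['R'],i['t']
def ray(n,px):
    K,d,R,t=info(n); u=cv2.undistortPoints(np.array(px,float).reshape(-1,1,2),K,d).reshape(-1,2)
    return -R.T@t, np.c_[u,np.ones(len(u))]@R
def onz(n,px,z):
    o,D=ray(n,px); return o+D*((z-o[2])/D[:,2])[:,None]
def onx(n,px,x):
    o,D=ray(n,px); return o+D*((x-o[0])/D[:,0])[:,None]
def proj(n,P):
    K,d,R,t=info(n); return cv2.projectPoints(np.array(P,float).reshape(-1,1,3),cv2.Rodrigues(R)[0],t,K,d)[0].reshape(-1,2)
def tops(im,box,z,n='top',lo=150):
    """top-face rect of cream carton within box (u0,v0,u1,v1)"""
    u0,v0,u1,v1=box; c=im[v0:v1,u0:u1].astype(int)
    m=((c[...,0]>lo)&(c[...,0]-c[...,2]>12)).astype(np.uint8)
    cs,_=cv2.findContours(m,cv2.RETR_EXTERNAL,cv2.CHAIN_APPROX_NONE)
    k=max(cs,key=cv2.contourArea).reshape(-1,2)+[u0,v0]
    P=onz(n,k,z)[:,:2]; r=cv2.minAreaRect((P*1000).astype(np.float32)); return r
E
python3 - <<'E'
from h import *
im=cv2.imread('pics/top0.png')[:,:,::-1]
for p in [(231,232),(393,203),(390,160),(395,235),(250,236),(425,210),(230,245)]: print(p,im[p[1],p[0]])
for nm,b,z in [('low',(195,205,270,260),.075),('near',(355,182,432,222),.199),('far',(355,138,432,180),.199)]:
    for lo in (150,180): print(nm,tops(im,b,z,lo=lo))
c=im[130:260,180:445]; a=cv2.resize(c[:,:],None,fx=3,fy=3,interpolation=cv2.INTER_CUBIC)
cv2.imwrite('pics/a.png',a[:,:,::-1])
s=cv2.imread('pics/scene0.png')[235:320,280:400]; cv2.imwrite('pics/b.png',cv2.resize(s,None,fx=6,fy=6,interpolation=cv2.INTER_CUBIC))
E
```

```text
(231, 232) [146 150 134]
(393, 203) [145 149 134]
(390, 160) [145 149 134]
(395, 235) [107 106  99]
(250, 236) [150 154 137]
(425, 210) [111 110 103]
(230, 245) [76 75 69]Traceback (most recent call last):
  File "<stdin>", line 5, in <module>
  File "h.py", line 19, in tops
    k=max(cs,key=cv2.contourArea).reshape(-1,2)+[u0,v0]
      ~~~^^^^^^^^^^^^^^^^^^^^^^^^
ValueError: max() iterable argument is empty
```

```bash
python3 - <<'E'
from h import *
im=cv2.imread('pics/top0.png')[:,:,::-1]
for p in [(222,230),(240,240),(380,198),(375,160),(300,100),(212,240)]: print(p,im[p[1],p[0]])
print(im[205,362:425:4].tolist())
print(im[190:222,380].tolist())
c=im[130:260,180:445]
cv2.imwrite('pics/a.png',cv2.resize(c,None,fx=3,fy=3,interpolation=cv2.INTER_CUBIC)[:,:,::-1])
s=cv2.imread('pics/scene0.png')[235:320,280:400]; cv2.imwrite('pics/b.png',cv2.resize(s,None,fx=6,fy=6,interpolation=cv2.INTER_CUBIC))
E
```

```text
(222, 230) [145 149 134]
(240, 240) [130 134 118]
(380, 198) [145 150 134]
(375, 160) [146 150 134]
(300, 100) [138 137 131]
(212, 240) [145 149 132]
[[84, 83, 78], [111, 110, 103], [149, 153, 141], [145, 149, 134], [146, 150, 134], [145, 149, 134], [145, 148, 133], [145, 149, 134], [146, 149, 133], [146, 150, 134], [145, 149, 133], [145, 149, 133], [146, 149, 132], [146, 149, 132], [123, 124, 114], [110, 109, 101]]
[[128, 130, 117], [147, 151, 135], [147, 150, 134], [145, 150, 134], [146, 149, 134], [146, 150, 134], [141, 144, 129], [128, 131, 117], [145, 150, 134], [146, 150, 134], [146, 149, 134], [145, 149, 133], [145, 149, 133], [145, 148, 133], [146, 149, 133], [145, 149, 132], [146, 149, 133], [145, 149, 133], [145, 149, 133], [146, 149, 133], [145, 149, 133], [145, 149, 133], [146, 150, 134], [148, 152, 136], [139, 142, 126], [81, 80, 70], [64, 63, 55], [68, 67, 59], [72, 71, 66], [74, 73, 68], [73, 73, 69], [90, 89, 83]]
```

View pics/a.png

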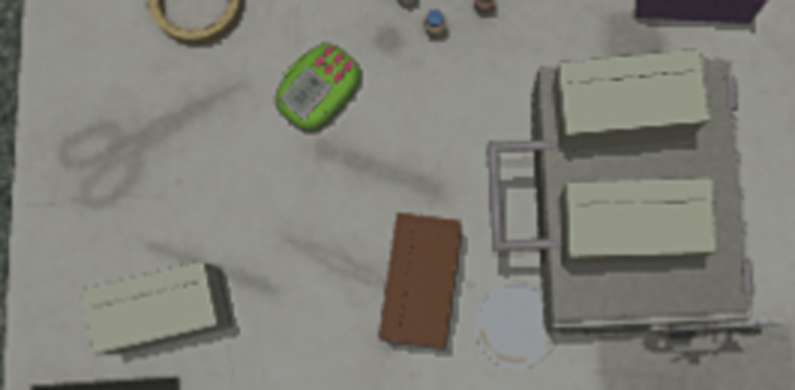

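View pics/b.png

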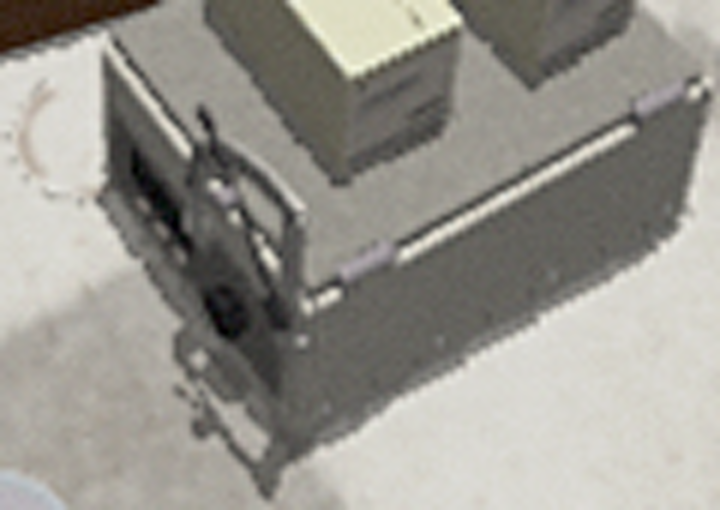

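```bash
python3 - <<'E'
import re
s=open('h.py').read()
s=s.replace("m=((c[...,0]>lo)&(c[...,0]-c[...,2]>12)).astype(np.uint8)","m=((c[...,1]>lo)&(c[...,1]-c[...,2]>11)&(c[...,1]-c[...,0]>1)).astype(np.uint8); m=cv2.morphologyEx(m,cv2.MORPH_CLOSE,np.ones((5,5)))").replace("lo=150","lo=120")
open('h.py','w').write(s)
E
python3 - <<'E'
from h import *
im=cv2.imread('pics/top0.png')[:,:,::-1]
for nm,b,z in [('low',(195,205,270,260),.075),('near',(355,182,432,222),.199),('far',(355,138,432,180),.199)]:
    print(nm,[np.round(v,1) for v in tops(im,b,z)])
# incubator/flap: hinge pins and handle
A=lambda x,y:(180+x/3-.33,130+y/3-.33)
print('handle ends',onz('top',[A(494,145),A(494,246)],.125))
print('flap corners',onz('top',[A(540,70),A(547,326),A(747,318),A(737,60)],.124))
B=lambda x,y:(280+x/6-.4,235+y/6-.4)
print('hinge pts scene',onz('scene',[B(300,305),B(365,260),B(660,100),B(695,90)],.124))
print('scene flap near corner L',onz('scene',[B(108,45)],.124))
# pointer
im2=im[225:260,380:440]; cv2.imwrite('pics/c.png',cv2.resize(im2,None,fx=12,fy=12,interpolation=cv2.INTER_CUBIC)[:,:,::-1])
E
```

```text
low [array([475.8, 323.5]), array([ 61. , 117.4]), np.float64(13.1)]
near [array([ 541.4, -121.5]), array([120.1,  60. ]), np.float64(89.7)]
far [array([ 647.9, -118.2]), array([ 61.1, 118.9]), np.float64(5.1)]
handle ends [[ 0.61819017 -0.00273551  0.125     ]
 [ 0.52644324 -0.0018975   0.125     ]]
flap corners [[ 0.68797723 -0.04539006  0.124     ]
 [ 0.45528017 -0.04804188  0.124     ]
 [ 0.46141005 -0.2246564   0.124     ]
 [ 0.69632241 -0.22545525  0.124     ]]
hinge pts scene [[ 0.45720341 -0.23343886  0.124     ]
 [ 0.49506236 -0.22807039  0.124     ]
 [ 0.66480731 -0.22282613  0.124     ]
 [ 0.68286343 -0.22641545  0.124     ]]
scene flap near corner L [[ 0.45302866 -0.06371656  0.124     ]]
```

View pics/c.png

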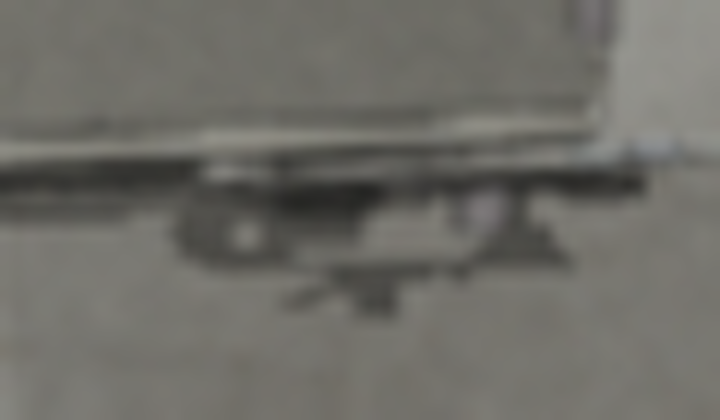

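```bash
python3 - <<'E'
from h import *
B=lambda x,y:(280+x/6-.4,235+y/6-.4)
for x in (.425,.43,.435,.44,.445,.45):
    P=onx('scene',[B(205,108),B(285,320)],x); d=P-[x,-.222,.12]
    print(x,np.round(P[:,1:],4).tolist(),'r',np.hypot(d[0,1],d[0,2]).round(4),'ang',np.arctan2(d[0,2],d[0,1]).round(3), 'lineang',np.arctan2(*(P[0]-P[1])[[2,1]]).round(3),'top px',(proj('top',[P[0],[x,-.222,.12]])-[380,225])*12+6)
for n in ('scene',): print(proj(n,[[.572,-.222,.12],[.457,-.222,.12],[.44,-.222,.12]]))
s=cv2.imread('pics/scene0.png')[245:300,300:345]; cv2.imwrite('pics/d.png',cv2.resize(s,None,fx=12,fy=12,interpolation=cv2.INTER_NEAREST))
E
```

```text
0.425 [[-0.2015, 0.2572], [-0.2693, 0.1884]] r 0.1387 ang 1.423 lineang 0.793 top px [[653.62646726 291.07109436]
 [579.5109075  300.39652599]]
0.43 [[-0.1932, 0.2438], [-0.262, 0.174]] r 0.1271 ang 1.343 lineang 0.793 top px [[591.23270608 266.3711435 ]
 [578.69820836 277.60441946]]
0.435 [[-0.185, 0.2304], [-0.2547, 0.1596]] r 0.1165 ang 1.247 lineang 0.793 top px [[530.8026916  242.44777182]
 [577.8818245  254.83911941]]
0.44 [[-0.1767, 0.217], [-0.2474, 0.1452]] r 0.1071 ang 1.134 lineang 0.793 top px [[472.25096701 219.26723035]
 [577.06178516 232.10083921]]
0.445 [[-0.1684, 0.2037], [-0.2401, 0.1308]] r 0.0993 ang 1.001 lineang 0.793 top px [[415.49653681 196.7975283 ]
 [576.23811939 209.38979007]]
0.45 [[-0.1601, 0.1903], [-0.2329, 0.1165]] r 0.0936 ang 0.849 lineang 0.793 top px [[360.46262168 175.00833685]
 [575.41085606 186.70618104]]
[[362.43626843 265.3702283 ]
 [327.26136455 283.08725095]
 [321.86323599 285.80869116]]
```

View pics/d.png

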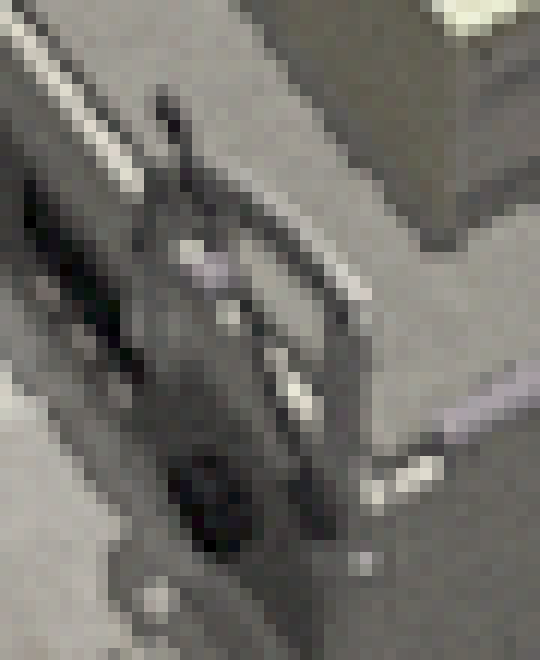

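```bash
python3 - <<'E'
from h import *
g=cv2.cvtColor(cv2.imread('pics/scene0.png'),cv2.COLOR_BGR2GRAY)
print('cols 308..331'); 
for v in range(249,294): print(v,*['%3d'%x for x in g[v,308:332]])
t=cv2.cvtColor(cv2.imread('pics/top0.png'),cv2.COLOR_BGR2GRAY)
print('top cols 393..432')
for v in range(235,252): print(v,*['%3d'%x for x in t[v,393:433]])
E
```

```text
cols 308..331
249 154 155 153 156 159 157 153 148 153 154 153 150 153 148 122  86  93  92  93  92  94  94  93  95
250 153 156 158 157 156 152 154 155 157 156 155 156 156 154 155 124  86  94  93  91  94  94  94  94
251 158 160 154 159 158 156 151 151 157 153 156 154 152 149 155 140  85  90  89  92  92  93  97  97
252 142 158 157 160 145 112 140 157 151 151 150 150 151 144 151 150 123  85  88  97  91  89  89  92
253 103 143 159 154 130  67 105 144 157 150 150 148 149 154 154 159 159 128  86  90  94  89  92  95
254  70 112 151 161 132  43  64 126 158 149 158 148 148 156 156 154 158 157 126  88  91  93  93  93
255 163  69 122 154 150 114  21  92 146 154 152 154 152 150 155 148 150 154 140  81  84  93  93  92
256 219 168  80 133 158 140  52  74 142 160 157 155 149 152 148 155 157 150 151 124  80  89  89  91
257 188 213 153  98 153 164 122  70 141 163 154 146 149 149 151 152 157 156 153 151 121  89  89  89
258 140 209 203 108 104 128 111  58 102 146 162 165 151 157 154 154 148 147 154 155 139  78  82  90
259  97 158 219 182  65  75  84  45  68  88 128 166 175 159 157 149 148 151 151 147 14
[... 5519 characters left out ...]
  99  99  99 100  99 101 116 117 117 119 118
248 118 121 122 123 122 120 117 117 119 119 118 118 111 103  90  75  75  75  76  76  90  98 100 111 105  96 109 116 118 119 118 118 119 118 118 120 120 120 120 119
249 118 119 120 121 121 120 119 119 118 118 110 102  90  89  96  95  86  77  74  76 106 120 119 117 115 113 115 116 117 118 118 117 117 118 121 121 119 118 119 118
250 117 119 118 118 116 118 120 120 119 117 105  95  95 105 116 116  96  76  73  75 106 121 120 116 115 115 115 116 116 117 116 115 114 116 119 121 118 116 116 117
251 117 118 118 116 116 117 119 121 119 117 116 115 115 115 115 114 104  97  96  95 111 118 118 116 116 116 117 117 116 117 115 113 113 115 118 119 118 117 117 119
```

```bash
python3 - <<'E'
from h import *
v=np.r_[253:264,270:284]; u=np.array([313,313.2,314.1,314.4,315,315,315.2,315.2,316,316.9,317,320,320.6,321,321,321,321.1,322,322,322,323,323.2,323.8,324,324.9])
a,b=np.polyfit(v,u,1); L=lambda y:(a*y+b,y); print(a,b,np.abs(a*v+b-u).max())
for x in (.444,.447,.45,.453):
    P=onx('scene',[L(251.7),L(284)],x); d=P[0]-P[1]; e=P[0]-[x,-.222,.12]
    print(x,P.round(4)[:,1:].tolist(),'lineang',np.arctan2(d[2],d[1]),'from hinge',np.arctan2(e[2],e[1]),np.hypot(e[1],e[2]),'top',proj('top',P))
E
```

```text
0.38034966636137646 216.91336353526088 0.6505707837235377
0.444 [[-0.1643, 0.2034], [-0.2303, 0.1374]] lineang 0.7854248005295267 from hinge 0.96573252327387 0.1014314868811147 top [[412.42283785 241.32712125]
 [432.3925123  242.08308528]]
0.447 [[-0.1593, 0.1954], [-0.2259, 0.1288]] lineang 0.7854248005295269 from hinge 0.8768742982135636 0.09804926258813904 top [[409.64851425 240.22747542]
 [429.79587985 241.0610479 ]]
0.45 [[-0.1543, 0.1873], [-0.2214, 0.1202]] lineang 0.7854248005295247 from hinge 0.7824735957502467 0.09549238942234332 top [[406.9247599  239.1478444 ]
 [427.24576069 240.05734932]]
0.453 [[-0.1493, 0.1793], [-0.2169, 0.1116]] lineang 0.7854248005295257 from hinge 0.6838127175311258 0.09382836544161692 top [[404.25028007 238.08771669]
 [424.74098031 239.07152548]]
```

```bash
cat >> h.py <<'E'
def go(p,ang=None):
    """slide mm, spin deg (tool frame now) to reach TCP p with tool x at world angle ang (tool down)"""
    s=sensors.read_state(); R=s['tcp_rot']; d=R.T@(np.array(p)-s['eef_pos'])*1000
    a=np.degrees(np.arctan2(R[1,0],R[0,0])); sp=0 if ang is None else (a-ang+180)%360-180
    print('t',round(s['time_s'],2),'pos',np.round(s['eef_pos'],4),'xang',round(a,2),'w',round(s['width'],4),'F',np.round(s['wrist_force'],1),'-> slide',d.round(1),'spin',round(sp,1))
E
python3 -c "
from h import *
go((.42,.25,.25),35);go((.5414,-.1215,.25),0)"
```

```text
t 0.1 pos [0.1872 0.5434 0.2309] xang 70.99 w 0.0853 F [0.4 0.8 0.6] -> slide [-201.6  315.7  -18.9] spin 36.0
t 0.1 pos [0.1872 0.5434 0.2309] xang 70.99 w 0.0853 F [0.4 0.8 0.6] -> slide [-513.3  551.5  -18.6] spin 71.0
```

Call:
move_arm(
  slide=[
    [-20,32,-19],
    [-55,86,-19],
    [-90,140,-19],
    [-127,200,-19],
    [-165,258,-19],
  ],
  spin=[5,12,20,28,36],
  hand=0,
  squeeze=40,
)

```text
time_s: 0.72
eef_pos: [0.367, 0.3165, 0.2503]
tcp_rot: [[0.822, 0.57, 0.0], [0.57, -0.822, -0.0], [-0.0, 0.0, -1.0]]
wrist_force: [1.1, 1.9, -0.2]
width: 0.0853
```

```bash
python3 -c "
from h import *
go((.5414,-.1215,.25),0)"
```

```text
t 0.72 pos [0.367  0.3165 0.2503] xang 34.73 w 0.0853 F [ 1.1  1.9 -0.2] -> slide [-1.063e+02  4.593e+02  3.000e-01] spin 34.7
```

Call:
move_arm(
  slide=[
    [-8,55,0],
    [-25,113,0],
    [-45,172,0],
    [-62,230,0],
    [-75,290,0],
  ],
  spin=[6,13,20,28,34.7],
)

```text
time_s: 1.35
eef_pos: [0.4712, 0.0358, 0.2503]
tcp_rot: [[1.0, 0.001, -0.0], [0.001, -1.0, 0.0], [-0.0, -0.0, -1.0]]
wrist_force: [0.8, 1.2, -0.3]
width: 0.086
```

```bash
python3 -c "
from h import *
go((.5414,-.1215,.25),0)"
```

```text
t 1.35 pos [0.4712 0.0358 0.2503] xang 0.07 w 0.086 F [ 0.8  1.2 -0.3] -> slide [ 70.1 157.4   0.3] spin 0.1
```

Call:
move_arm(
  slide=[
    [20,52,0],
    [45,110,0],
    [65,145,0],
    [70,157.5,0],
    [70,157.5,0],
  ],
  spin=[0,0,0,0,0],
)

```text
time_s: 1.98
eef_pos: [0.5415, -0.1197, 0.25]
tcp_rot: [[1.0, 0.004, -0.001], [0.004, -1.0, 0.0], [-0.001, -0.0, -1.0]]
wrist_force: [-0.9, -0.3, -0.8]
width: 0.0854
```

```bash
python3 - <<'E'
from h import *
go((.5414,-.1215,.158),0)
im=cams.snapshot('scene'); cv2.imwrite('pics/e.png',cv2.resize(im[120:330,220:460],None,fx=3,fy=3,interpolation=cv2.INTER_CUBIC)[:,:,::-1])
E
```

```text
t 1.98 pos [ 0.5415 -0.1197  0.25  ] xang 0.25 w 0.0854 F [-0.9 -0.3 -0.8] -> slide [-0.   1.8 92. ] spin 0.2
```

View pics/e.png

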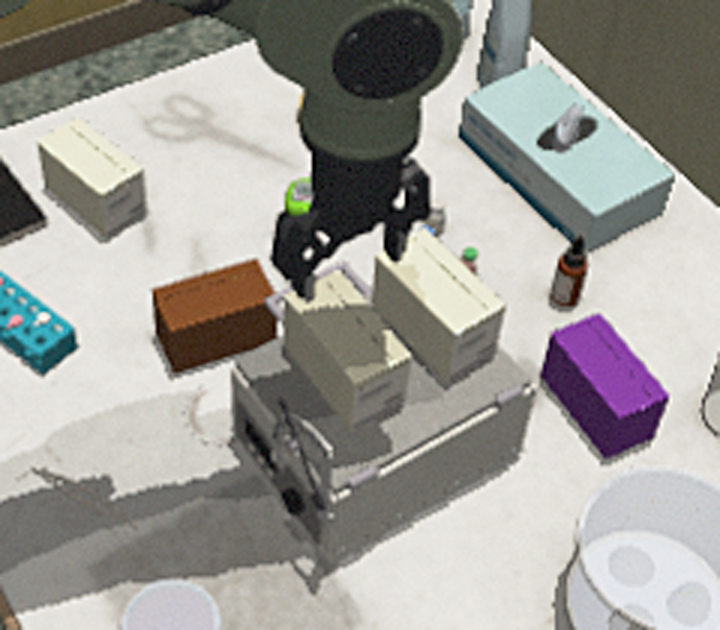

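The gripper straddles the near carton, with its fingers at about (300,280) and (400,240) in the crop. The far carton is clear of them, so I'm going down.

Call:
move_arm(
  slide=[
    [0,2,25],
    [0,2,55],
    [0,2,80],
    [0,2,92],
    [0,2,92],
  ],
  spin=[0,0,0,0,0],
)

```text
time_s: 2.65
eef_pos: [0.5416, -0.1209, 0.1583]
tcp_rot: [[1.0, 0.006, -0.001], [0.006, -1.0, 0.0], [-0.001, -0.0, -1.0]]
wrist_force: [0.6, 0.3, 0.3]
width: 0.0855
```

Call:
move_arm(
  slide=[
    [0,0,0],
    [0,0,0],
    [0,0,0],
    [0,0,0],
    [0,0,0],
  ],
  spin=[0,0,0,0,0],
  hand=1,
  squeeze=25,
)

```text
time_s: 3.28
eef_pos: [0.542, -0.1214, 0.1593]
tcp_rot: [[1.0, 0.005, 0.001], [0.005, -1.0, -0.0], [0.001, 0.0, -1.0]]
wrist_force: [-2.2, 1.8, 6.6]
width: 0.0623
```

Call:
move_arm(
  slide=[
    [0,0,0],
    [0,0,-5],
    [0,0,-20],
    [0,0,-45],
    [0,0,-70],
  ],
  spin=[0,0,0,0,0],
)

```text
time_s: 3.9
eef_pos: [0.5417, -0.1216, 0.2301]
tcp_rot: [[1.0, 0.005, 0.001], [0.005, -1.0, -0.0], [0.001, 0.0, -1.0]]
wrist_force: [0.4, 0.6, -1.3]
width: 0.0624
```

```bash
python3 - <<'E'
from h import *
go((.4758,.3235,.235),13.1)
im=cams.snapshot('scene'); cv2.imwrite('pics/f.png',cv2.resize(im[120:330,220:460],None,fx=3,fy=3,interpolation=cv2.INTER_CUBIC)[:,:,::-1])
E
```

```text
t 3.9 pos [ 0.5417 -0.1216  0.2301] xang 0.28 w 0.0624 F [ 0.4  0.6 -1.3] -> slide [ -63.7 -445.4   -5. ] spin -12.8
```

Call:
move_arm(
  slide=[
    [-3,-20,-5],
    [-10,-60,-5],
    [-17,-105,-5],
    [-25,-155,-5],
    [-32,-205,-5],
  ],
  spin=[0,-2,-4,-6,-7],
)

```text
time_s: 4.58
eef_pos: [0.5084, 0.0848, 0.2341]
tcp_rot: [[0.992, 0.127, 0.001], [0.127, -0.992, 0.0], [0.001, -0.0, -1.0]]
wrist_force: [0.9, 0.1, -1.9]
width: 0.0622
```

```bash
python3 -c "
from h import *
go((.4758,.3235,.2),13.1)"
```

```text
t 4.58 pos [0.5084 0.0848 0.2341] xang 7.32 w 0.0622 F [ 0.9  0.1 -1.9] -> slide [  -1.9 -240.9   34.1] spin -5.8
```

Call:
move_arm(
  slide=[
    [0,-50,0],
    [-1,-105,5],
    [-2,-165,15],
    [-2,-215,25],
    [-2,-241,34],
  ],
  spin=[-1,-2,-4,-5,-5.8],
)

```text
time_s: 5.2
eef_pos: [0.4752, 0.3247, 0.1994]
tcp_rot: [[0.973, 0.229, 0.0], [0.229, -0.973, 0.001], [0.0, -0.001, -1.0]]
wrist_force: [-0.5, -0.7, -1.7]
width: 0.062
```

Call:
move_arm(
  slide=[
    [0,0,0],
    [0,0,0],
    [0,0,10],
    [0,0,25],
    [0,0,40],
  ],
  spin=[0,0,0,0,0],
)

```text
time_s: 5.82
eef_pos: [0.4761, 0.3217, 0.158]
tcp_rot: [[0.974, 0.226, -0.0], [0.226, -0.974, -0.0], [-0.001, 0.0, -1.0]]
wrist_force: [-0.7, 0.2, -1.0]
width: 0.0624
```

```bash
python3 - <<'E'
from h import *
go((.4758,.3235,.12),13.1)
im=cams.snapshot('scene');im2=cams.snapshot('top')
cv2.imwrite('pics/g.png',np.hstack([cv2.resize(im[100:250,170:320],None,fx=2.6,fy=2.6,interpolation=cv2.INTER_CUBIC),cv2.resize(im2[150:300,160:310],None,fx=2.6,fy=2.6,interpolation=cv2.INTER_CUBIC)])[:,:,::-1])
# low carton's top from scene view of z=.075 plane for reference: predicted corners
E
```

```text
t 5.83 pos [0.4761 0.3217 0.158 ] xang 13.06 w 0.0624 F [-0.7  0.2 -1. ] -> slide [ 0.2 -1.8 38. ] spin -0.0
```

View pics/g.png

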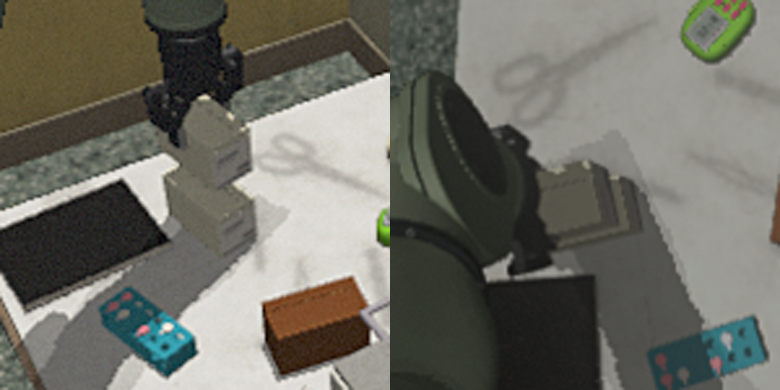

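The held carton hangs just above the low one, and their edges look parallel in both views. I'll lower it the rest of the way.

Call:
move_arm(
  slide=[
    [0,-2,15],
    [0,-2,30],
    [0,-2,40],
    [0,-2,44],
    [0,-2,46],
  ],
  spin=[0,0,0,0,0],
)

```text
time_s: 6.55
eef_pos: [0.4758, 0.324, 0.1132]
tcp_rot: [[0.974, 0.226, 0.0], [0.226, -0.974, -0.0], [0.0, 0.0, -1.0]]
wrist_force: [-0.6, -0.6, -1.6]
width: 0.062
```

Call:
move_arm(
  slide=[
    [0,0,0.5],
    [0,0,1],
    [0,0,1.5],
    [0,0,1.5],
    [0,0,1.5],
  ],
  spin=[0,0,0,0,0],
)

```text
time_s: 7.18
eef_pos: [0.4757, 0.324, 0.1118]
tcp_rot: [[0.974, 0.226, 0.0], [0.226, -0.974, -0.0], [0.0, 0.0, -1.0]]
wrist_force: [-0.5, 0.2, -1.3]
width: 0.0622
```

Call:
move_arm(
  slide=[
    [0,0,0.5],
    [0,0,1],
    [0,0,1.5],
    [0,0,2],
    [0,0,2],
  ],
  spin=[0,0,0,0,0],
)

```text
time_s: 7.8
eef_pos: [0.4761, 0.3241, 0.1103]
tcp_rot: [[0.974, 0.226, 0.001], [0.226, -0.974, 0.0], [0.001, -0.0, -1.0]]
wrist_force: [-0.2, -1.1, 6.6]
width: 0.0624
```

Call:
move_arm(
  slide=[
    [0,0,-0.5],
    [0,0,-0.5],
    [0,0,-0.5],
    [0,0,-0.5],
    [0,0,-0.5],
  ],
  spin=[0,0,0,0,0],
  hand=0,
)

```text
time_s: 8.43
eef_pos: [0.4756, 0.324, 0.1102]
tcp_rot: [[0.974, 0.227, -0.0], [0.227, -0.974, -0.0], [-0.0, 0.0, -1.0]]
wrist_force: [-0.2, 0.7, -0.2]
width: 0.0853
```

Call:
move_arm(
  slide=[
    [0,0,-10],
    [0,0,-35],
    [0,0,-75],
    [0,0,-120],
    [0,0,-140],
  ],
  spin=[0,0,0,0,0],
)

```text
time_s: 9.05
eef_pos: [0.4761, 0.3242, 0.2533]
tcp_rot: [[0.974, 0.226, 0.003], [0.226, -0.974, 0.002], [0.003, -0.001, -1.0]]
wrist_force: [-0.7, -0.5, -0.0]
width: 0.0857
```

```bash
python3 -c "
from h import *
go((.5605,.10,.25),10);go((.6479,-.1182,.25),5.1)"
```

```text
t 9.05 pos [0.4761 0.3242 0.2533] xang 13.08 w 0.0857 F [-0.7 -0.5 -0. ] -> slide [ 31.5 237.4   3.2] spin 3.1
t 9.05 pos [0.4761 0.3242 0.2533] xang 13.08 w 0.0857 F [-0.7 -0.5 -0. ] -> slide [ 67.2 469.8   3. ] spin 8.0
```

Call:
move_arm(
  slide=[
    [5,40,0],
    [15,95,0],
    [25,150,0],
    [33,205,0],
    [40,260,0],
  ],
  spin=[0,2,4,6,8],
)

```text
time_s: 9.68
eef_pos: [0.574, 0.0781, 0.2511]
tcp_rot: [[0.996, 0.088, 0.001], [0.088, -0.996, 0.0], [0.001, -0.0, -1.0]]
wrist_force: [1.0, -0.2, 0.2]
width: 0.0853
```

```bash
python3 - <<'E'
from h import *
go((.6479,-.1182,.25),5.1)
im=cams.snapshot('top'); 
cv2.imwrite('pics/t1.png',im[:,:,::-1])
print('placed', tops(im,(170,200,275,265),.150), 'far', tops(im,(355,138,432,180),.199))
E
```

```text
t 9.68 pos [0.574  0.0781 0.2511] xang 5.02 w 0.0853 F [ 1.  -0.2  0.2] -> slide [ 56.5 202.    1.1] spin -0.1
placed ((477.49395751953125, 325.23577880859375), (61.813236236572266, 119.37696838378906), 14.188673973083496) far ((647.8832397460938, -118.06797790527344), (61.12397384643555, 119.80015563964844), 5.141226291656494)
```

Call:
move_arm(
  slide=[
    [15,55,0],
    [33,115,0],
    [48,170,0],
    [56,198,1],
    [56.5,202,1],
  ],
  spin=[0,0,0,0,0],
)

```text
time_s: 10.35
eef_pos: [0.6476, -0.1185, 0.2494]
tcp_rot: [[0.996, 0.086, -0.0], [0.086, -0.996, -0.001], [-0.0, 0.001, -1.0]]
wrist_force: [0.6, 0.9, 0.2]
width: 0.0853
```

```bash
python3 -c "
from h import *
go((.6479,-.1182,.159),5.1)"
```

```text
t 10.35 pos [ 0.6476 -0.1185  0.2494] xang 4.94 w 0.0853 F [0.6 0.9 0.2] -> slide [ 0.4 -0.4 90.4] spin -0.2
```

Call:
move_arm(
  slide=[
    [0,0,25],
    [0,0,55],
    [0,0,80],
    [0,0,90],
    [0,0,90],
  ],
  spin=[0,0,0,0,0],
)

```text
time_s: 10.98
eef_pos: [0.6477, -0.1158, 0.1597]
tcp_rot: [[0.996, 0.089, -0.0], [0.089, -0.996, -0.0], [-0.0, 0.0, -1.0]]
wrist_force: [0.0, 0.2, 0.9]
width: 0.0853
```

Call:
move_arm(
  slide=[
    [0,0,0],
    [0,0,0],
    [0,0,0],
    [0,0,0],
    [0,0,0],
  ],
  spin=[0,0,0,0,0],
  hand=1,
  squeeze=25,
)

```text
time_s: 11.6
eef_pos: [0.648, -0.1163, 0.1605]
tcp_rot: [[0.996, 0.089, 0.001], [0.089, -0.996, -0.0], [0.001, 0.0, -1.0]]
wrist_force: [-1.3, 1.4, 6.2]
width: 0.062
```

Call:
move_arm(
  slide=[
    [0,0,0],
    [0,0,-5],
    [0,0,-25],
    [0,0,-55],
    [0,0,-90],
  ],
  spin=[0,0,0,0,0],
)

```text
time_s: 12.22
eef_pos: [0.6475, -0.1163, 0.2506]
tcp_rot: [[0.996, 0.089, -0.0], [0.089, -0.996, -0.0], [-0.0, 0.0, -1.0]]
wrist_force: [0.4, 0.2, -0.9]
width: 0.0621
```

```bash
python3 -c "
from h import *
go((.56,.12,.255),10);go((.4763,.3243,.255),13.3)"
```

```text
t 12.22 pos [ 0.6475 -0.1163  0.2506] xang 5.08 w 0.0621 F [ 0.4  0.2 -0.9] -> slide [ -66.2 -243.2   -4.4] spin -4.9
t 12.22 pos [ 0.6475 -0.1163  0.2506] xang 5.08 w 0.0621 F [ 0.4  0.2 -0.9] -> slide [-131.5 -454.1   -4.4] spin -8.2
```

Call:
move_arm(
  slide=[
    [-6,-20,-5],
    [-17,-60,-10],
    [-30,-105,-10],
    [-45,-155,-10],
    [-60,-205,-10],
  ],
  spin=[0,-1,-2,-3,-4],
)

```text
time_s: 12.85
eef_pos: [0.5691, 0.084, 0.2599]
tcp_rot: [[0.987, 0.158, 0.001], [0.158, -0.987, 0.0], [0.001, -0.0, -1.0]]
wrist_force: [1.4, 0.8, -0.8]
width: 0.0623
```

```bash
python3 -c "
from h import *
go((.4759,.3261,.235),13.3)"
```

```text
t 12.85 pos [0.5691 0.084  0.2599] xang 9.11 w 0.0623 F [ 1.4  0.8 -0.8] -> slide [ -53.7 -253.8   24.9] spin -4.2
```

Call:
move_arm(
  slide=[
    [-12,-55,0],
    [-24,-112,0],
    [-37,-172,0],
    [-48,-225,10],
    [-53.5,-250,20],
  ],
  spin=[-1,-2,-3,-4,-4.2],
)

```text
time_s: 13.48
eef_pos: [0.4759, 0.3239, 0.2395]
tcp_rot: [[0.972, 0.233, -0.0], [0.233, -0.972, 0.001], [0.0, -0.001, -1.0]]
wrist_force: [1.9, -0.7, -1.2]
width: 0.062
```

Call:
move_arm(
  slide=[
    [0,-2,0],
    [0,-3,5],
    [0,-3,15],
    [0,-3,25],
    [0,-3,25],
  ],
  spin=[0,0,0,0,0],
)

```text
time_s: 14.1
eef_pos: [0.4766, 0.3233, 0.2134]
tcp_rot: [[0.973, 0.229, -0.001], [0.229, -0.973, -0.001], [-0.001, 0.001, -1.0]]
wrist_force: [0.4, 0.8, -1.1]
width: 0.0619
```

```bash
python3 -c "
from h import *
go((.4759,.3261,.189),13.3)"
```

```text
t 14.1 pos [0.4766 0.3233 0.2134] xang 13.26 w 0.0619 F [ 0.4  0.8 -1.1] -> slide [-0.  -2.9 24.4] spin -0.0
```

Call:
move_arm(
  slide=[
    [0,-1,8],
    [0,-2,16],
    [0,-2,21],
    [0,-2,23],
    [0,-2,24],
  ],
  spin=[0,0,0,0,0],
)

```text
time_s: 14.72
eef_pos: [0.4763, 0.3258, 0.1903]
tcp_rot: [[0.973, 0.23, 0.0], [0.23, -0.973, -0.0], [0.0, 0.0, -1.0]]
wrist_force: [0.0, 0.2, -1.8]
width: 0.0617
```

Call:
move_arm(
  slide=[
    [0,0,0.5],
    [0,0,1],
    [0,0,1.5],
    [0,0,2],
    [0,0,2],
  ],
  spin=[0,0,0,0,0],
)

```text
time_s: 15.35
eef_pos: [0.4763, 0.3258, 0.1882]
tcp_rot: [[0.973, 0.23, -0.0], [0.23, -0.973, -0.0], [-0.0, 0.0, -1.0]]
wrist_force: [-0.7, 0.4, -1.4]
width: 0.062
```

Call:
move_arm(
  slide=[
    [0,0,0.5],
    [0,0,1],
    [0,0,1.5],
    [0,0,2],
    [0,0,2],
  ],
  spin=[0,0,0,0,0],
)

```text
time_s: 15.98
eef_pos: [0.4764, 0.3258, 0.1865]
tcp_rot: [[0.973, 0.23, 0.0], [0.23, -0.973, 0.0], [0.0, -0.0, -1.0]]
wrist_force: [-0.1, -0.3, 3.5]
width: 0.0621
```

Call:
move_arm(
  slide=[
    [0,0,-0.5],
    [0,0,-0.5],
    [0,0,-0.5],
    [0,0,-0.5],
    [0,0,-0.5],
  ],
  spin=[0,0,0,0,0],
  hand=0,
)

```text
time_s: 16.6
eef_pos: [0.4763, 0.3258, 0.1868]
tcp_rot: [[0.973, 0.23, -0.0], [0.23, -0.973, -0.0], [-0.0, 0.0, -1.0]]
wrist_force: [0.7, 0.8, 0.0]
width: 0.0852
```

Call:
move_arm(
  slide=[
    [0,0,-10],
    [0,0,-30],
    [0,0,-60],
    [0,0,-90],
    [0,0,-100],
  ],
  spin=[0,0,0,0,0],
)

```text
time_s: 17.23
eef_pos: [0.4766, 0.3259, 0.2888]
tcp_rot: [[0.973, 0.23, 0.002], [0.23, -0.973, 0.001], [0.002, -0.001, -1.0]]
wrist_force: [0.6, 0.4, -0.9]
width: 0.0854
```

```bash
python3 -c "
from h import *
go((.572,-.002,.2),90)"
```

```text
t 17.23 pos [0.4766 0.3259 0.2888] xang 13.29 w 0.0854 F [ 0.6  0.4 -0.9] -> slide [ 17.2 341.1  88.6] spin -76.7
```

Call:
move_arm(
  slide=[
    [2,35,0],
    [5,90,0],
    [8,150,0],
    [10,205,20],
    [13,260,40],
  ],
  spin=[-5,-15,-25,-35,-45],
  hand=0.5,
)

```text
time_s: 17.85
eef_pos: [0.5488, 0.074, 0.2462]
tcp_rot: [[0.521, 0.854, -0.0], [0.854, -0.521, 0.0], [0.0, -0.0, -1.0]]
wrist_force: [1.1, 0.3, -0.9]
width: 0.0427
```

```bash
python3 - <<'E'
from h import *
go((.572,-.002,.2),90)
im=cams.snapshot('top'); cv2.imwrite('pics/t2.png',im[:,:,::-1])
print('third',tops(im,(160,200,285,275),.225))
im2=cams.snapshot('scene')
cv2.imwrite('pics/i.png',np.hstack([cv2.resize(im2[110:250,180:300],None,fx=3.2,fy=3.2,interpolation=cv2.INTER_CUBIC),cv2.resize(im[170:310,160:280],None,fx=3.2,fy=3.2,interpolation=cv2.INTER_CUBIC)])[:,:,::-1])
E
```

```text
t 17.85 pos [0.5488 0.074  0.2462] xang 58.63 w 0.0427 F [ 1.1  0.3 -0.9] -> slide [-52.8  59.4  46.2] spin -31.4
third ((478.5124206542969, 324.59869384765625), (61.92562484741211, 119.64632415771484), 12.531338691711426)
```

View pics/i.png

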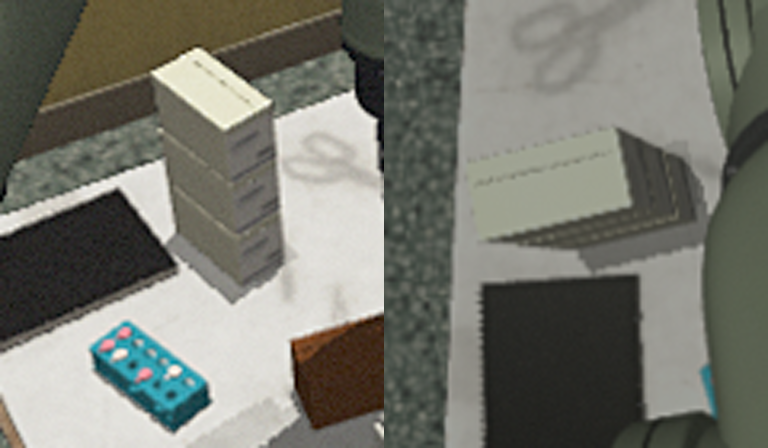

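The column of three stands square, and its edges line up in both views. Next is the handle.

Call:
move_arm(
  slide=[
    [-15,17,5],
    [-35,39,15],
    [-48,54,30],
    [-53,59,40],
    [-53,59,46],
  ],
  spin=[-7,-15,-23,-30,-31.4],
)

```text
time_s: 18.58
eef_pos: [0.5708, -0.0008, 0.2002]
tcp_rot: [[0.006, 1.0, -0.001], [1.0, -0.006, -0.0], [-0.0, -0.001, -1.0]]
wrist_force: [-0.1, 0.5, 0.2]
width: 0.0429
```

```bash
python3 - <<'E'
from h import *
go((.572,-.002,.101),90)
im2=cams.snapshot('scene')
cv2.imwrite('pics/s2.png',im2[:,:,::-1])
cv2.imwrite('pics/j.png',cv2.resize(im2[170:310,270:410],None,fx=4,fy=4,interpolation=cv2.INTER_CUBIC)[:,:,::-1])
E
```

```text
t 18.57 pos [ 0.5708 -0.0008  0.2002] xang 89.63 w 0.0429 F [-0.1  0.5  0.2] -> slide [-1.2  1.3 99.2] spin -0.4
```

View pics/j.png

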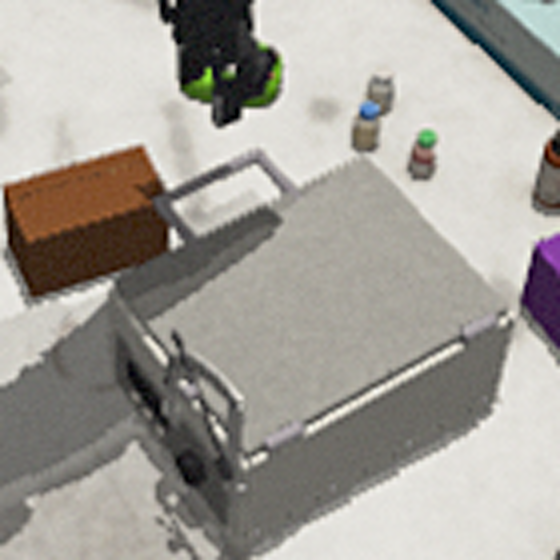

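Call:
move_arm(
  slide=[
    [0,0,25],
    [-1,1,55],
    [-1,1,80],
    [-1,1,97],
    [-1,1,99],
  ],
  spin=[0,0,0,0,0],
)

```text
time_s: 19.25
eef_pos: [0.5716, -0.0007, 0.1013]
tcp_rot: [[0.007, 1.0, -0.001], [1.0, -0.007, -0.0], [-0.0, -0.001, -1.0]]
wrist_force: [0.0, -0.4, 0.8]
width: 0.0425
```

```bash
python3 - <<'E'
from h import *
go((.572,-.002,.101),90)
print(onz('scene',[(270+165/4,170+205/4),(270+260/4,170+155/4)],.123))
# flap left edge/right edge in scene for bias check
J=lambda x,y:(270+x/4-.4,170+y/4-.4)
print(onz('scene',[J(360,155),J(505,310),J(120,295),J(240,462)],.124))
g=cv2.cvtColor(cv2.imread('pics/s2.png'),cv2.COLOR_BGR2GRAY)
v=[];u=[]
for r in list(range(253,264))+list(range(268,284)):
    c=g[r,309:330].astype(int); e=313+ (r-252)*.38; w=np.arange(309,330); m=abs(w-e)<1.8; d=np.where(m,np.maximum(110-c,0),0)**2
    v.append(r);u.append((d*w).sum()/max(d.sum(),1))
print(np.round(u,1)); print(np.polyfit(v,u,1))
E
```

```text
t 19.25 pos [ 0.5716 -0.0007  0.1013] xang 89.61 w 0.0425 F [ 0.  -0.4  0.8] -> slide [-1.3  0.4  0.3] spin -0.4
[[ 0.52692772 -0.01475806  0.123     ]
 [ 0.61573611 -0.00770793  0.123     ]]
[[ 0.68222504 -0.04476607  0.124     ]
 [ 0.68930661 -0.21989017  0.124     ]
 [ 0.45584813 -0.07053058  0.124     ]
 [ 0.45774543 -0.23255818  0.124     ]]
[313.  313.3 314.  314.3 315.  315.  315.3 315.5 316.3 317.  317.  319.
 319.1 320.  320.8 321.2 320.9 320.9 320.9 321.7 321.9 322.2 322.9 323.2
 323.9 324.3 324.9]
[  0.37882496 217.34987388]
```

Call:
move_arm(
  slide=[
    [-2,0,0],
    [-3,0,0],
    [-3,0,0],
    [-3,0,0],
    [-3,0,0],
  ],
  spin=[0,0,0,0,0],
  hand=1,
  squeeze=40,
)

```text
time_s: 19.88
eef_pos: [0.5724, -0.0056, 0.1027]
tcp_rot: [[0.006, 1.0, 0.001], [1.0, -0.006, -0.002], [-0.002, 0.001, -1.0]]
wrist_force: [-0.3, -7.5, 5.3]
width: 0.0088
```

```bash
python3 - <<'E'
from h import *
s=sensors.read_state(); print(s['eef_pos'],s['width'],s['wrist_force'],s['moment'],s['tcp_rot'])
t=cv2.imread('pics/top0.png')[:,:,::-1].astype(int); sc=cv2.imread('pics/scene0.png')[:,:,::-1].astype(int)
# camera cross-check: column-free cartons seen in scene0
print('scene low',tops(sc,(228,155,275,202),.075,'scene',lo=165),'near',tops(sc,(308,205,362,265),.199,'scene',lo=165),'far',tops(sc,(340,192,392,250),.199,'scene',lo=165))
for p in [(250,172),(335,230),(365,215),(255,190)]: print(sc[p[1],p[0]])
E
```

```text
[ 0.57235295 -0.0055652   0.10268754] 0.008786063588007008 [-0.26269504 -7.47172894  5.26193149] [-1.39936841  0.12998128  0.34371877] [[ 0.00635299  0.99997916  0.00114515]
 [ 0.9999785  -0.00635112 -0.00163236]
 [-0.00162505  0.00115549 -0.99999801]]
scene low ((508.4294128417969, 269.2333984375), (0.0, 0.0), 0.0) near ((549.8011474609375, -114.27127075195312), (17.922618865966797, 26.630264282226562), 6.664877891540527) far ((693.7103271484375, -103.64490509033203), (7.824625492095947, 14.554086685180664), 60.30630874633789)
[221 219 191]
[222 221 196]
[223 222 197]
[104 101 102]
```

```bash
python3 - <<'E'
from h import *
sc=cv2.imread('pics/scene0.png')[:,:,::-1].astype(int); tp=cv2.imread('pics/top0.png')[:,:,::-1].astype(int)
m=((sc[...,0]>185)&(sc[...,0]-sc[...,2]>16)).astype(np.uint8); m=cv2.morphologyEx(m,cv2.MORPH_CLOSE,np.ones((5,5)))
for b,z in [((228,155,275,202),.075),((308,205,362,265),.199),((340,192,392,250),.199)]:
    u0,v0,u1,v1=b; cs,_=cv2.findContours(m[v0:v1,u0:u1].copy(),cv2.RETR_EXTERNAL,cv2.CHAIN_APPROX_NONE)
    k=max(cs,key=cv2.contourArea).reshape(-1,2)+[u0,v0]; print('scene',cv2.minAreaRect((onz('scene',k,z)[:,:2]*1000).astype(np.float32)))
# hinge knuckles (lilac) in both views
for n,im,b in (('scene',sc,(330,245,400,285)),('top',tp,(415,140,440,245))):
    u0,v0,u1,v1=b; c=im[v0:v1,u0:u1]; mm=((c[...,2]-c[...,1]>6)).astype(np.uint8)
    N,_,st,ce=cv2.connectedComponentsWithStats(mm)
    for i in range(1,N):
        if st[i,4]>4: p=ce[i]+[u0,v0]; print(n,st[i,4],p,onz(n,[p],.124).round(4))
E
```

```text
scene ((474.34088134765625, 323.4884338378906), (63.71099853515625, 119.86552429199219), 14.103065490722656)
scene ((540.095703125, -121.01246643066406), (61.39808654785156, 120.8233642578125), 0.9351782202720642)
scene ((647.1007080078125, -118.57429504394531), (60.241607666015625, 120.36984252929688), 4.856228828430176)
```

Call:
move_arm(
  slide=[
    [-2,0,-9],
    [-3,0,-22],
    [-5,0,-37],
    [-8,0,-52],
    [-12,0,-65],
  ],
  spin=[0,0,0,0,0],
  squeeze=60,
)

```text
time_s: 20.5
eef_pos: [0.5727, -0.0153, 0.1685]
tcp_rot: [[0.004, 1.0, 0.002], [1.0, -0.004, 0.002], [0.002, 0.002, -1.0]]
wrist_force: [6.1, 7.0, -0.7]
width: 0.0078
```

```bash
python3 -c "
from h import *
go((.572,-.0156,.166))"
```

```text
t 20.5 pos [ 0.5727 -0.0153  0.1685] xang 89.74 w 0.0078 F [ 6.1  7.  -0.7] -> slide [-0.3 -0.7  2.5] spin 0
```

```bash
python3 - <<'E'
from h import *
a=cv2.imread('pics/s2.png').astype(int); b=cams.snapshot('scene')[:,:,::-1]; cv2.imwrite('pics/s3.png',b); b=b.astype(int)
th=.3; L=lambda r,t,x:proj('scene',[[x,-.226+r*np.cos(t),.12+r*np.sin(t)]])[0]
print('corner shut',L(.175,0,.457),'raised',L(.175,th,.457),'far raised',L(.175,th,.687),'far shut',L(.175,0,.687))
d=abs(a-b).sum(2)>60
p,q=L(.175,th,.457),L(.175,0,.457)
for r in (.1,.14,.17):
    print(r,L(r,th,.457),L(r,0,.457))
print('cols 292..332 rows 215..262 gray of new')
g=cv2.cvtColor(b.astype(np.uint8),cv2.COLOR_BGR2GRAY)
for v in range(214,264,2): print(v,*['%3d'%x for x in g[v,292:334:1]])
E
```

```text
corner shut [296.70498132 239.36391237] raised [297.73341709 230.07826401] far raised [364.92413342 200.28342316] far shut [361.89862476 209.94425696]
0.1 [310.38298274 252.66324006] [309.53340667 257.71524681]
0.14 [303.57640611 240.50941385] [302.58704479 247.77743919]
0.17 [298.56182264 231.55705074] [297.53443055 240.55024035]
cols 292..332 rows 215..262 gray of new
214  82  88  83  91  92  96  90  95  94  90  93  88  91  91  93  92  81 120 201 237 231 180  70  82  86 130 186 201 206 213 213 219 219 218 222 225 226 231 236 232 182 142
216  92  90  94  94  96  94  92  91  94  93  97  95  91  91  97  89  90  81 115 190 236 228 184 111  77  76 119 179 213 216 218 219 220 226 234 230 180 141  91  69  79  84
218  92  92  95  89  92  95  93  95  92  92  95  93  93  96  91  89  99  90  63  63 162 231 225 201  99  75  77 112 185 215 229 220 183 138  95  68  78  83  88  82  80  82
220  96  92  95  98  93  94  91  92  96  96  97  93  99 101 106 104  56  46  42  26 149 236 221 215 208 163  74  85  83 102  95  68  77  77  82  85  82  89  84  85  88  88
222  97  92  96  94  97  94  95 104 101
[... 2872 characters left out ...]
 163 162 164
256 111 113 111 114 107 102  90  61  62  66  89 105 102  98 105 136 149 123  99 105 107  96  43  80 149 177 169 160 169 165 162 166 169 160 165 167 163 161 159 164 166 170
258 112 113 111 113 112 104  93  69  64  67  64  74 100 103 106  99 118 146 144  98  93 112 120  66 113 155 177 180 171 161 163 167 166 163 168 161 165 166 166 163 169 169
260 111 110 105 109 110 111  88  66  64  55  32  59  77 101 104 105  97 118 169 167  78  67  87  35  56  78  90 119 161 186 177 162 168 167 164 165 165 166 167 165 172 172
262 112 106 107 111 112 111  93  66  64  58   9   7  49  78  91 100 104 107 100  78  64  81  77  90  74  55  78  86  68 100 149 188 192 169 166 163 164 168 167 166 162 162
```

```bash
python3 - <<'E'
from h import *
b=cv2.imread('pics/s3.png'); cv2.imwrite('pics/k.png',cv2.resize(b[150:310,250:410],None,fx=3.7,fy=3.7,interpolation=cv2.INTER_CUBIC))
E
```

```text
(no output)
```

View pics/k.png

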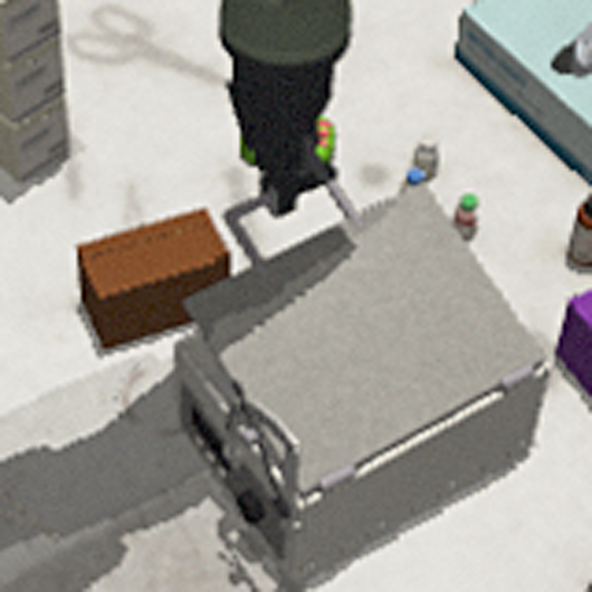

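The flap is rising with the bar held: its near corner is at (185,300) in the crop, as predicted for 0.3 rad. I'll carry on to about 0.78.

Call:
move_arm(
  slide=[
    [-5,0,-16],
    [-14,0,-36],
    [-25,0,-55],
    [-38,0,-72],
    [-53,0,-89],
  ],
  spin=[0,0,0,0,0],
)

```text
time_s: 21.18
eef_pos: [0.5747, -0.0674, 0.2588]
tcp_rot: [[0.003, 1.0, 0.009], [1.0, -0.003, 0.003], [0.003, 0.009, -1.0]]
wrist_force: [25.6, 6.9, 1.2]
width: 0.0076
```

Call:
move_arm(
  slide=[
    [0,0,0],
    [0,0,0],
    [0,0,0],
    [0,0,0],
    [0,0,0],
  ],
  spin=[0,0,0,0,0],
)

```text
time_s: 21.8
eef_pos: [0.5747, -0.067, 0.2584]
tcp_rot: [[0.003, 1.0, 0.009], [1.0, -0.003, 0.003], [0.003, 0.009, -1.0]]
wrist_force: [18.7, 11.8, 10.0]
width: 0.0074
```

```bash
python3 - <<'E'
from h import *
go((.572,-.0684,.2574))
s=sensors.read_state()['eef_pos']; print('theta est z',np.arcsin((s[2]+.0173-.12)/.22),'from y',np.arccos((s[1]+.2248)/.22))
b=cams.snapshot('scene')[:,:,::-1]; cv2.imwrite('pics/s4.png',b)
L=lambda r,t,x:proj('scene',[[x,-.2248+r*np.cos(t),.12+r*np.sin(t)]])[0].round(1)
for t in (.7,.75,.8,.85): print(t,[L(r,t,.457) for r in (0,.06,.12,.175)],'far',L(.175,t,.687),'tip',L(.103,t,.449))
cv2.imwrite('pics/l.png',np.hstack([cv2.resize(b[170:310,260:390],None,fx=4.2,fy=4.2,interpolation=cv2.INTER_CUBIC)[:588],cv2.resize(cams.snapshot('top')[150:266,160:212][:,:,::-1],(252,588),interpolation=cv2.INTER_CUBIC)]))
g=cv2.cvtColor(b,cv2.COLOR_BGR2GRAY)
print('cols 294..334')
for v in range(204,290,2): print(v,*['%3d'%x for x in g[v,294:335]])
E
```

```text
t 21.8 pos [ 0.5747 -0.067   0.2584] xang 89.8 w 0.0074 F [18.7 11.8 10. ] -> slide [-1.5 -2.7  0.9] spin 0
theta est z 0.7860811899912963 from y 0.7706321194440711
0.7 [array([327.8, 283.9]), array([319.4, 263.4]), array([311. , 242.9]), array([303.2, 224. ])] far [373.3 193.1] tip [310.8 249.9]
0.75 [array([327.8, 283.9]), array([319.8, 263.5]), array([311.7, 242.9]), array([304.2, 223.9])] far [374.8 192.8] tip [311.4 249.9]
0.8 [array([327.8, 283.9]), array([320.2, 263.6]), array([312.5, 243. ]), array([305.4, 223.9])] far [376.3 192.6] tip [312.1 250.1]
0.85 [array([327.8, 283.9]), array([320.6, 263.7]), array([313.4, 243.2]), array([306.6, 224.1])] far [377.9 192.6] tip [312.8 250.3]
cols 294..334
204 224 225 227 225 226 227 228 228 228 230 229 230 228 223 222 219 218 216 202 193 187 189 189 200 216 221 229 231 189  68  80  86 177 242 232 228 228 229 225 224 224
206 224 226 229 231 234 236 241 233 200 187 154 149 208 226 221 221 218 215 198 189 186 186 190 197 207 220 220 227 232 194  74  80  87 178 243 231 229 228 228 228 226
208 231 193 190 159 127 115  88  80  80  85  87  84
[... 6136 characters left out ...]
  93  90 107 138 141 140 139
282 100 105 104  91  94  87  91  96  92  88  91  87  85  83 101 113 104  96  77  58  64  63  52  46  57  63  67  80 102  95  61  78  99  97  95  94  90 116 144 131 105
284  90  88  92  95  91  94  92  93  90  98 110 112 114 118 117 124 113 102  93  66  21  34  41  42  32  34  57  67  75  86  70  45  70  96  97 119 157 119  93 165 218
286  88  89  85  93  93  88  93  95  94  91 101 121 119 115 111 113 120 116 118  89  35  22  33  41  30  15  33  63  65  60  45  45  52  65  88 101 174 226 155 145 121
288  90  90  93  89  85  90  94  89 100 113 119 118 120 115 115 112 108 113 121 108  88  31  20  31  27  30  29  45  68  65  61  44  40  44  79  98  96 101  97 112 112
```

View pics/l.png

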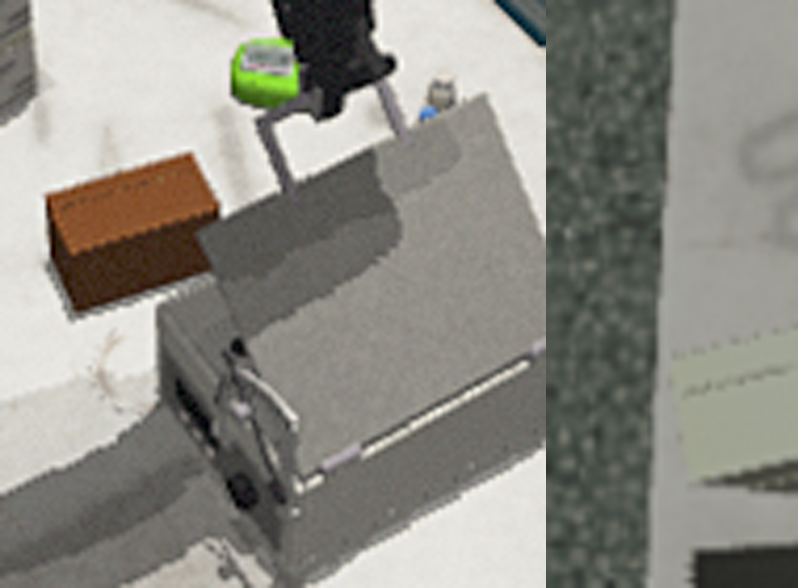

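```bash
python3 - <<'E'
from h import *
pt=[(.379*v+217.3,v) for v in (252,284)]
fl=[(307.1,225.2),(330.2,280.7)]
H=np.array([.572,-.2248,.12])
for psi in (1.5,2.5,3.5):
    p=np.radians(psi); a=np.array([np.cos(p),np.sin(p),0]); n=np.array([-np.sin(p),np.cos(p),0])
    out=[psi]
    for px,s in ((pt,-.123),(fl,-.115)):
        o,D=ray('scene',px); P=o+D*((a@(H+s*a-o))/(D@a))[:,None]; r=P-(H+s*a)
        d=P[0]-P[1]; out+=['line',round(np.arctan2(d[2],d@n),3),'tip',round(np.arctan2(r[0,2],r[0]@n),3),round(np.hypot(r[0,2],r[0]@n),4),'base off',(r[1]@n).round(4),r[1,2].round(4)]
    print(*out)
E
```

```text
1.5 line 0.843 tip 0.828 0.101 base off 0.005 0.0033 line 0.743 tip 0.891 0.1761 base off -0.0069 0.029
2.5 line 0.875 tip 0.845 0.1034 base off 0.007 0.0036 line 0.778 tip 0.911 0.179 base off -0.0047 0.0287
3.5 line 0.905 tip 0.861 0.1059 base off 0.0089 0.004 line 0.811 tip 0.93 0.1818 base off -0.0026 0.0286
```

Call:
move_arm(
  slide=[
    [0,1,0],
    [0,2,0],
    [0,2.5,0],
    [0,2.5,0],
    [0,2.5,0],
  ],
  spin=[0,0,0,0,0],
)

```text
time_s: 22.52
eef_pos: [0.5749, -0.0664, 0.2578]
tcp_rot: [[0.003, 1.0, 0.003], [1.0, -0.003, 0.004], [0.004, 0.003, -1.0]]
wrist_force: [0.4, 15.5, 14.8]
width: 0.0078
```

Call:
move_arm(
  slide=[
    [-1,0,-4],
    [-4,0,-8],
    [-8,0.5,-12],
    [-11.5,0.5,-15],
    [-11.5,0.5,-15],
  ],
  spin=[0,0,0,0,0],
)

```text
time_s: 23.15
eef_pos: [0.5754, -0.0809, 0.2721]
tcp_rot: [[0.006, 1.0, 0.003], [1.0, -0.006, 0.0], [0.0, 0.003, -1.0]]
wrist_force: [8.5, 1.0, -2.3]
width: 0.0079
```

Call:
move_arm(
  slide=[
    [0,0,0],
    [0,0,0],
    [0,0,0],
    [0,0,0],
    [0,0,0],
  ],
  spin=[0,0,0,0,0],
)

```text
time_s: 23.78
eef_pos: [0.5754, -0.0807, 0.2719]
tcp_rot: [[0.005, 1.0, 0.003], [1.0, -0.005, 0.0], [0.0, 0.003, -1.0]]
wrist_force: [8.9, 0.1, -2.6]
width: 0.0079
```

```bash
python3 - <<'E'
from h import *
s=sensors.read_state();e=s['eef_pos']; print(e,s['wrist_force'],s['width'])
# bar shut at TCP (y -.0055..-.007, z .1027 <-> .12)
for y0 in (-.0045,-.006,-.0075):
    print(y0,'z',np.arcsin((e[2]+.0173-.12)/.22),'y',np.arccos((e[1]-y0+.22)/.22),'chord',2*np.arctan2(-(e[1]-y0),e[2]-.1027))
b=cams.snapshot('scene'); cv2.imwrite('pics/s5.png',b[:,:,::-1])
t=cams.snapshot('top'); print('column top',tops(t,(160,200,285,275),.225))
# flap line: near edge as strongest grey step per row, above pointer tip
g=cv2.GaussianBlur(cv2.cvtColor(b,cv2.COLOR_RGB2GRAY),(3,3),0).astype(int)
for v in range(222,250,2): print(v,*['%3d'%x for x in g[v,300:326]])
E
```

```text
[ 0.57538389 -0.08069197  0.27188108] [ 8.9300126   0.05228863 -2.61831557] 0.00792776784411965
-0.0045 z 0.8772830115399219 y 0.8583686886232743 chord 0.8463023614670421
-0.006 z 0.8772830115399219 y 0.8493237364250463 chord 0.8315111296466924
-0.0075 z 0.8772830115399219 y 0.8402062348023871 chord 0.8166226750312844
column top ((474.5281066894531, 323.7122497558594), (70.22037506103516, 120.14045715332031), 13.748123168945312)
222  92  84  76  72  65  55  50  48  46  43  39  56 114 166 168 140 109  91  85  84  86  88  88  86  86  85
224  49  48  46  44  44  44  45  45  47  52  60  69  77  84  85  83  83  83  84  86  88  87  86  85  87  87
226  45  47  47  46  46  45  44  43  50  67  81  86  86  86  85  85  84  85  85  85  85  85  86  87  87  85
228  45  44  45  47  47  46  46  46  47  55  72  85  89  88  88  88  86  85  86  86  85  84  85  87  86  85
230  44  44  43  45  47  45  44  46  46  45  56  75  86  88  88  86  85  85  86  87  86  84  85  85  84  85
232  45  48  49  46  45  45  46  44  40  39  45  62  80  87  87  86  85  85  85  86  88  86  84  84  84  84
234  45  45  43  41  40  44  47  49  59  75 102 139 140 104  85  85  85  85  86  86  87  87  86  86  85  86
236  47  52  62  74  90 110 127 145 167 188 199 195 162 112  86  84  86  87  88  89  91  90  87  87  87  91
238 130 145 156 170 186 196 199 194 176 152 131 117 109 100  92  93  96  97  98  98  99  99  97  96  98 100
240 205 215 210 195 176 151 130 116 109 107 109 111 111 107 100  96  96  98  99 100 100 100  99 100 101 100
242 163 148 131 117 109 106 107 109 110 110 110 110 110 110 107 102  98  99 100 101 102 101  99 100 100  99
244 116 107 108 110 110 109 111 110 110 111 110 110 111 111 110 102  95  96  99  99  99  97  97  97  97  98
246 113 111 108 107 109 109 110 110 111 111 111 109 106 104 103 102  99  95  96  98  98  98  98  98  97  97
248 107 111 109 105 106 110 111 110 107 105 105 104 104 105 105 106 105 101  97  97  98  98 100  99  97  96
```

```bash
python3 -c "
from station import manip
print(manip.sign_off())"
```

```text
the job is handed in; nothing more can be done
None
```

Both cartons are stacked on the bench carton, and I handed the job in with the flap held at about 0.86 rad by its bar. The clock stood at about 24 s.

- **Column:** The top carton's centre measured within about 3 mm and 1° of the bench carton's first measured position. The picture taken after stacking showed the three edges lined up. The last re-measure of the top carton read 70 mm across instead of 62 mm, so its mask had picked up something else, but the centre still agreed.
- **Flap angle:** The gripper's position puts the flap at 0.82–0.88 rad, depending on which measurement of the bar is used. In the scene view, the flap's near edge runs parallel to the pointer (image slopes 0.377 and 0.379).
- **Pointer angle:** My first estimate was 0.785 rad. It came out too low because I had missed that the incubator is turned about 2.5°. Corrected for that, the line fit gives 0.875 and the tip position 0.845, and the tip radius comes out at 103 mm as specified.
- **Remaining uncertainty:** I expect the flap to match the pointer to about 0.03 rad. Extending the flap edge to its hinge corner suggests the flap could be about that much low.
- **Hold:** At hand-in the bar was gripped with 60 N set and the reading was steady, with a wrist force of about 9 N. During the lift it reached about 27 N.
- **Other objects:** I did not measure the timer, the tube rack or the pointer again at the end. Nothing touched them as far as the pictures show.

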